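Open the bench extraction damper fully and start its fan

TASK

Put the bench extraction on: with the fingertips, push the damper lever on the extraction inlet along its slot from shut, past the click at half open, to its second stop, fully open, without forcing it. Then press the button on the fan switch box fully down and let it come up again. Nothing is to be gripped or lifted; leave the bottle, the beaker and the test-tube rack standing where they are.

Things in the scene. Friction and masses are not known exactly. Their poses are not given: they have to be found in the camera images.
- extractor: White metal extraction inlet fixed to the bench, left or right, turned up to 0.5 rad: a box 150 (own x) x 210 (own y) x 70 mm high, a steel duct collar 68 mm wide standing 30 mm out of its +x side, a barred window in its top that the damper plate uncovers. Origin: centre of the underside, z up. The grey lever stands in a slot along own y, near the -x side of the top.
- lever (a joint): Lever travel along the extractor's own +y, m: 0 shut (start), 0.040 click at half open, 0.080 second stop, fully open, end of the slot. Sprung stops hold it at all three: leaving one takes 7 to 9 N at first, less with each mm; past 0.024 it runs on to 0.040 by itself, past 0.064 on to 0.080; left short of 0.016 or 0.056 it springs back. Over 0.074 is fully open. Load it with 60 N at most.
- lever_handle (a point): Middle of the lever's grey upright handle, a flat-sided block 28 (extractor x) x 14 (extractor y, the way it slides) x 52 mm high; at the extractor's x = -0.045, y = -0.040 + joint value, z = 0.110. The handle spans 82 to 134 mm above the bench; the box's top is at 70 mm, clear all round the handle. Axes as the extractor's.
- switchbox: Grey fan switch box fixed to the bench, 100 (own x) x 90 x 50 mm high, with one round white push button in a dark housing on top and a small pale lamp dome beside it. Origin at the centre of its underside, z up. It stands on the other side of the bench from the extractor.
- fan_button (a joint): Travel of the push button, m: 0 up, 0.006 fully down (5 N); it springs back up. More than 0.0045 counts as pressed.
- fan_button_top (a point): Centre of the top face of the round button (32 mm diameter), which is pressed straight down; it lies on the switch box's x = -0.010, y = 0. The point moves down with the button.
- bottle: Amber glass bottle with a black cap, 56 mm diameter, 120 mm high, standing loose. Origin at the centre of its underside.
- beaker: Clear open glass beaker, 60 mm wide, 85 mm high, standing loose. Origin at the centre of its underside.
- rack: Light wooden test-tube rack, 70 (own x) x 150 (own y) mm, with stoppered tubes up to 116 mm high, standing loose. Origin at the centre of its underside.

How it is judged (in metres and radians):
On the way, in this order (a step that is already met when the one before it is completed fails the run):
1. the lever stands at its second stop, fully open (value of joint lever above 0.074 m), for 0.3 s.
2. the fan button is fully pressed (value of joint fan_button above 0.0045 m), for 0.04 s.
At the end, for the whole second after the job is handed in: The lever rests fully open (beyond 74 mm of its 80 mm travel), the button has been pressed after that (beyond 4.5 of 6 mm) and is up again, and bottle, beaker and rack stand within 20 mm of where they were, tilted less than 0.35 rad (value of joint lever above 0.074 m and velocity of joint lever between -0.01 and 0.01 m/s and value of joint fan_button below 0.0015 m and not (distance of bottle from where it was at the start of the episode above 0.02 m or angle between bottle's own z axis and vertical above 0.35 rad) and not (distance of beaker from where it was at the start of the episode above 0.02 m or angle between beaker's own z axis and vertical above 0.35 rad) and not (distance of rack from where it was at the start of the episode above 0.02 m or angle between rack's own z axis and vertical above 0.35 rad)); the robot touches nothing.
It fails at once if the fan button is pressed before the damper is fully open (value of joint fan_button above 0.003 m and value of joint lever below 0.07 m).
It fails at once if the lever is forced or gripped hard (over 60 N) (contact force between the fingers and lever above 60 N).
It fails at once if the bottle is shifted, lifted or tipped (distance of bottle from where it was at the start of the episode above 0.02 m or angle between bottle's own z axis and vertical above 0.35 rad).
It fails at once if the beaker is shifted, lifted or tipped (distance of beaker from where it was at the start of the episode above 0.02 m or angle between beaker's own z axis and vertical above 0.35 rad).
It fails at once if the rack is shifted, lifted or tipped (distance of rack from where it was at the start of the episode above 0.02 m or angle between rack's own z axis and vertical above 0.35 rad).
It also fails if it takes over 50 s, if anything falls off the work surface, if the arm or the gripper's body presses on something with over 40 N, if the wrist force passes 120 N, or if a joint passes its speed limit or range.

ROBOT

A 6-joint arm with a two-finger parallel gripper is mounted at the origin on the work surface. World frame = base frame: x ahead of the robot, y to its left, z up, the work surface at z = 0. Lengths are in m, angles in degrees, forces in N, time in s.
With the tool pointing down it reaches from about 0.4 to 0.825 m from the base axis. Payload 7 kg.
Tool frame: the origin (TCP) lies midway between the tips of the shut fingers; the grasp point (between the pads) lies 19 mm behind it (r.grip_point_offset is the z of the grasp point in the tool frame, in m); z points along the fingers, y is the line along which they close (so a half turn about z gives the same grasp; the last joint's range is limited). The gripper opens to 88 mm and grips with 3 to 60 N. Pads are 19 mm wide; open, the fingers measure 130 mm over their backs; the gripper's body (78 mm by 193 mm) begins 47 mm behind the grasp point.
Start: joints at [-47.321, 20.546, 0.682, 0, -70.136, -16.507], TCP at [0.298, -0.606, 0.227] pointing down, gripper open.
Joint ranges: [-176.03, 176.03], [-82.01, 121.73], [-58.28, 71.71], [-173.87, 95.51], [-174.79, -0.11], [-173.66, 173.66]. Speed limits (degrees/s): [136.94, 136.94, 172.46, 180, 180, 180].

INTERFACE

Orientations are given as [roll, pitch, yaw] about the fixed x, y, z axes, in that order (R = Rz(yaw) Ry(pitch) Rx(roll)).
In Python, from plant import r, viewer, recognise, outline_of, pinpoint gives the robot as it stands.
- The arm moves only by the tool move_arm, never from a script. Its argument "targets" is a list of rows, each a list of 2 entries, a list of its own where there are three numbers: the shift along the tool's x, y, z in cm, then the turn, a rotation vector about the tool's x, y, z in rad. A call has 1 to 5 rows; each row is the pose to reach, as a shift and turn from the pose commanded when the call began, along the tool's axes at that moment; what a row does not reach only later rows make up. A row lasts 1/8 s, in which the tool goes at most 62.5 mm and 10.7 degrees, less where a joint would pass 70% of its speed; a pose out of reach is approached as far as the arm can. A call with a gripper value outside its range is refused whole. "jaw" is the finger opening in cm, from 0 to 8.76, set as the call begins (left out, the last holds). The fingers move at their own pace and stop on an object; "squeeze" is the grip in N (left out, the last holds). Time passes only in rows, so rows that repeat a pose let the fingers close. It gives the time, the measured TCP pose, the force, the opening and the grip force at its end, in the units of the state.
- r.get_state(): the state, without advancing time (a new reading comes with each control period).
- viewer.capture(name): name is "side" or "top" or "wrist"; returns a dict with "image" (420x560x3 uint8, blue, green, red), "intrinsics" (3x3 intrinsics, pixels), "camera_from_world" (4x4, takes a point from world to camera coordinates). Camera axes: x right, y up, looking along -z (the intrinsics and any distortion apply to the point x, -y, -z); pixel columns grow to the right and rows downward; lengths in m; the calibration is good to about 2 mm. A picture is of the moment at which its call begins. There is no depth.
- r.close_job(): hands the job in; it is judged then, once.
Trained networks look in the newest picture that a camera, given by its name, has taken for a name from the list of things; names that differ only in an ending like _2 or _b are one class to them, and where a whole thing is asked for, a point or a joint stands for the part that bears it (a point fixed in the world has none). Each returns a list of dicts, best first, with "score" (0 to 1); they miss things now and then, are a little off and sometimes report something else, mostly with a low value. They report only what shows in the picture. A call takes as long as a camera call.
- recognise(label, camera): "box" ([left, top, right, bottom] in pixels, round what is visible of it).
- outline_of(label, camera): "mask" (420x560 bool, what is visible of it) and "box" ([left, top, right, bottom] in pixels, round what is visible of it).
- pinpoint(label, camera): "location" ([row, column] in pixels: a listed point, or the origin of a listed thing).
The state is a dict: "time_s": time; "joints": joint angles; "qd": joint speeds; "joint_torque": joint torques, N m; "tcp_pos": TCP position; "eef_rot": TCP orientation; "contact_force": force on the tool from outside, world axes, zero at the start; "moment": the same for the moment, N m; "gripper_width": finger opening in m; "gripper_force": force on a finger pad.
Only numpy, scipy, OpenCV 4.12 (cv2) and the standard library are available. Lean on these libraries where they do the work, as an engineer would, in place of code of your own. Each camera call takes 0.05 s, during which the arm holds its last target. There are 200 camera calls.

## Working session

There is one attempt and no reset: what is moved stays moved. The work goes in short steps, Python scripts to look and compute and a tool call to move; the robot and the scene stay as the last step left them, time stands still between calls to the robot, and variables do not carry over. Pictures are saved under pics/ and viewed, at most 10 in all, crops included, and the job is handed in when it is done.

Besides the shell and the picture viewer there is one more tool, called after ">>>" as name(argument=value, ...), one argument or row to a line, values as JSON. move_arm: Moves the arm, as the interface text tells. Its arguments: {"type":"object","properties":{"targets":{"type":"array","items":{"type":"array"}},"jaw":{"type":"number"},"squeeze":{"type":"number"}},"required":["targets"]}

```bash
mkdir -p pics; cat > h.py <<'E'
from plant import r, viewer, recognise, outline_of, pinpoint
import numpy as np, cv2
def cap(n,save=None):
    c=viewer.capture(n)
    if save: cv2.imwrite('pics/'+save,c['image'])
    return c
def ray(c,px):
    K=c['intrinsics'];T=np.array(c['camera_from_world'])
    d=np.linalg.inv(K)@[px[1],px[0],1]; d=d*[1,-1,-1]
    R=T[:3,:3]; return -R.T@T[:3,3], R.T@d/np.linalg.norm(d)
def atz(c,px,z):
    o,d=ray(c,px); return o+d*(z-o[2])/d[2]
def tri(a,b):
    A=0;B=0
    for o,d in (a,b):
        P=np.eye(3)-np.outer(d,d);A=A+P;B=B+P@o
    return np.linalg.solve(A,B)
E
python3 - <<'E'
from h import *
C={n:cap(n,n+'0.png') for n in('top','side')}
cv2.imwrite('pics/both.png',cv2.resize(np.hstack([C['top']['image'],C['side']['image']]),(800,300)))
for l,z in (('extractor',0),('lever_handle',.11),('switchbox',0),('fan_button_top',.06),('bottle',0),('beaker',0),('rack',0)):
    P={}
    for n in C:
        p=pinpoint(l,n)
        if p: P[n]=p[0]['location'];print(l,n,np.round(P[n]),round(p[0]['score'],2),atz(C[n],P[n],z).round(3))
    if len(P)==2: print('  tri',tri(*[ray(C[n],P[n]) for n in P]).round(3))
s=r.get_state();print(s['tcp_pos'],s['eef_rot'],s['time_s'])
E
```

```text
extractor top [241. 169.] 0.87 [0.529 0.225 0.   ]
lever_handle top [269. 165.] 0.94 [0.478 0.205 0.11 ]
lever_handle side [309. 376.] 0.76 [0.48  0.199 0.11 ]
  tri [0.48  0.204 0.114]
switchbox top [235. 361.] 0.67 [ 0.551 -0.197  0.   ]
switchbox side [214. 322.] 0.72 [ 0.553 -0.194  0.   ]
  tri [ 0.552 -0.197 -0.002]
fan_button_top top [242. 366.] 0.69 [ 0.537 -0.198  0.06 ]
fan_button_top side [186. 329.] 0.65 [ 0.539 -0.212  0.06 ]
  tri [ 0.538 -0.197  0.068]
bottle top [286. 270.] 0.69 [0.436 0.001 0.   ]
bottle side [270. 382.] 0.91 [ 0.441 -0.01   0.   ]
  tri [0.44  0.    0.009]
beaker top [203. 270.] 0.55 [0.616 0.004 0.   ]
beaker side [273. 286.] 0.92 [ 0.613  0.012 -0.   ]
  tri [ 0.615  0.004 -0.007]
rack top [128. 269.] 0.83 [0.785 0.009 0.   ]
rack side [264. 188.] 0.69 [0.8   0.001 0.   ]
  tri [0.789 0.01  0.008]
[ 0.29771246 -0.60577215  0.22657219] [-1.79998186e+02  2.44743919e-03 -1.53828699e+02] 0.8
```

View pics/top0.png

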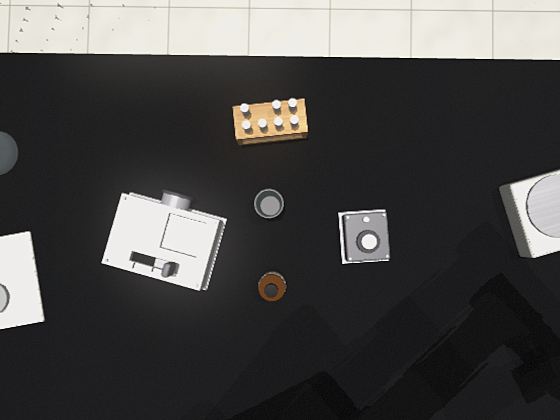

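View pics/side0.png

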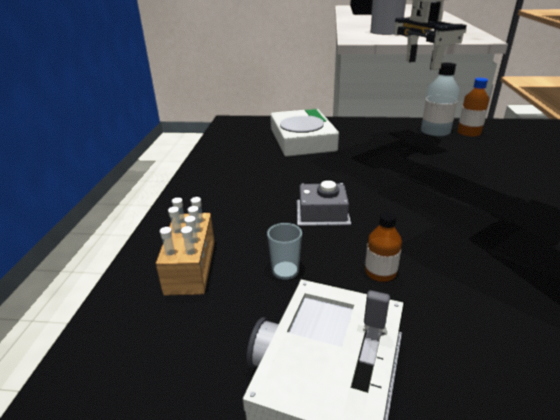

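The pictures agree with the networks. The extractor is on the left, centred near top pixel (165,241) and turned about -15°. The handle is at top (167,269), and the slot runs left to (131,257). The switch box is on the right, with its button at (369,241). The bottle (271,287), the beaker (269,204) and the rack lie between them.

Next I'll travel high with the jaw shut towards a point just behind the handle.

>>> move_arm(
  targets=[
    [[-3.8, 4.7, 0], [0, 0, -0.17]],
    [[-7.5, 9.4, 0], [0, 0, -0.34]],
    [[-11.3, 14.1, 0], [0, 0, -0.51]],
    [[-15, 18.8, 0], [0, 0, -0.68]],
    [[-18.8, 23.5, 0], [0, 0, -0.85]],
  ],
  jaw=0,
  squeeze=10,
)

```text
time_s: 1.42
tcp_pos: [0.3629, -0.3103, 0.2268]
eef_rot: [-180.0, -0.0, -104.8]
contact_force: [1.1, 0.2, 1.0]
gripper_width: 0.0432
gripper_force: 0.0
```

>>> move_arm(
  targets=[
    [[-6, 0.3, 0], [0, 0, 0]],
    [[-12, 0.6, 0], [0, 0, 0]],
    [[-18, 0.9, 0], [0, 0, 0]],
    [[-24, 1.2, 0], [0, 0, 0]],
    [[-30, 1.4, 0], [0, 0, 0]],
  ],
)

```text
time_s: 2.05
tcp_pos: [0.4277, -0.0167, 0.2272]
eef_rot: [-179.9, 0.1, -105.1]
contact_force: [1.4, 0.3, 0.4]
gripper_width: 0.0009
gripper_force: 0.0
```

>>> move_arm(
  targets=[
    [[-5, 0.2, 0], [0, 0, 0]],
    [[-10, 0.4, 0], [0, 0, 0]],
    [[-15, 0.7, 0], [0, 0, 0]],
    [[-15.5, 0.7, 0], [0, 0, 0]],
    [[-15.5, 0.7, 0], [0, 0, 0]],
  ],
)

```text
time_s: 2.68
tcp_pos: [0.461, 0.1328, 0.2264]
eef_rot: [180.0, -0.0, -105.1]
contact_force: [-0.7, 0.0, 0.2]
gripper_width: 0.0004
gripper_force: 0.0
```

```bash
python3 - <<'E'
from h import *
c=cap('wrist','w1.png')
for l,z in (('lever_handle',.11),('extractor',0)):
    for p in pinpoint(l,'wrist')[:2]: print(l,p['location'],p['score'],atz(c,p['location'],z).round(4))
t=cap('top')
for m,cc in(('wrist',c),('top',t)):
    o=outline_of('extractor',m)
    if o: print(m,cv2.minAreaRect(np.argwhere(o[0]['mask'])[:,::-1].astype(np.float32)))
s=r.get_state();print(s['tcp_pos'],s['eef_rot'],s['time_s'],s['gripper_width'],s['joints'])
E
```

```text
lever_handle [279.6, 277.0] 0.55 [0.4809 0.1985 0.11  ]
extractor [265.4, 240.6] 0.58 [0.5323 0.229  0.    ]
top ((164.8961639404297, 235.38075256347656), (108.57978820800781, 87.44268035888672), 15.255118370056152)
[0.46119242 0.1319347  0.22681547] [-1.79982237e+02  2.38186794e-02 -1.05197067e+02] 2.975 0.0006742463694797673 [ 3.95331659e+01  1.80979081e+00 -2.30975393e+01  8.25487497e-04
 -6.50629667e+01 -5.47305847e+01]
```

View pics/w1.png

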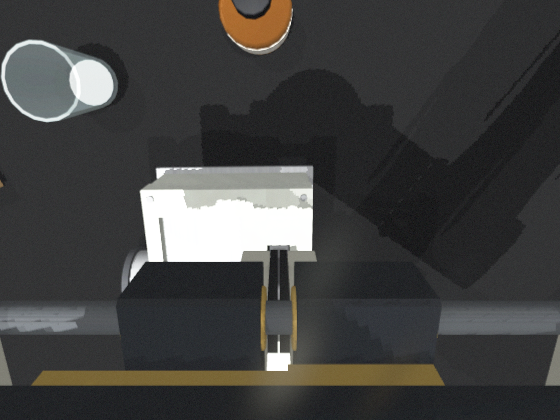

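The wrist picture shows the box edges parallel to the image axes, so the yaw matches. The fingers are centred at column 279 and the handle sits just behind them near row 280. The bottle and beaker are well clear, so I'll lower the tool and then push.

>>> move_arm(
  targets=[
    [[0, 0, 4], [0, 0, 0]],
    [[0, 0, 8], [0, 0, 0]],
    [[0, 0, 11], [0, 0, 0]],
    [[0, 0, 12.5], [0, 0, 0]],
    [[0, 0, 12.5], [0, 0, 0]],
  ],
)

```text
time_s: 3.6
tcp_pos: [0.4606, 0.1319, 0.1007]
eef_rot: [179.9, -0.1, -105.2]
contact_force: [-0.3, -0.1, -0.9]
gripper_width: 0.0006
gripper_force: 0.0
```

>>> move_arm(
  targets=[
    [[-2, 0, 0], [0, 0, 0]],
    [[-4, 0, 0], [0, 0, 0]],
    [[-5, 0, 0], [0, 0, 0]],
    [[-5.5, 0, 0], [0, 0, 0]],
    [[-6, 0, 0], [0, 0, 0]],
  ],
)

```text
time_s: 4.22
tcp_pos: [0.4765, 0.1897, 0.1018]
eef_rot: [180.0, -0.2, -105.1]
contact_force: [-0.0, -6.3, 4.5]
gripper_width: 0.0006
gripper_force: 3.2
```

>>> move_arm(
  targets=[
    [[-0.5, 0, 0], [0, 0, 0]],
    [[-1, 0, 0], [0, 0, 0]],
    [[-1.5, 0, 0], [0, 0, 0]],
    [[-2, 0, 0], [0, 0, 0]],
    [[-2.5, 0, 0], [0, 0, 0]],
  ],
)

```text
time_s: 4.85
tcp_pos: [0.4837, 0.2156, 0.1016]
eef_rot: [-180.0, 0.0, -105.1]
contact_force: [-0.0, 0.0, 0.4]
gripper_width: 0.0003
gripper_force: 0.0
```

>>> move_arm(
  targets=[
    [[-0.4, 0, 0], [0, 0, 0]],
    [[-0.8, 0, 0], [0, 0, 0]],
    [[-1.2, 0, 0], [0, 0, 0]],
    [[-1.6, 0, 0], [0, 0, 0]],
    [[-2, 0, 0], [0, 0, 0]],
  ],
)

```text
time_s: 5.48
tcp_pos: [0.4881, 0.2328, 0.1015]
eef_rot: [180.0, -0.1, -105.1]
contact_force: [-1.0, -4.5, 3.5]
gripper_width: 0.0007
gripper_force: 2.4
```

```bash
python3 - <<'E'
from h import *
C={n:cap(n,n+'2.png') for n in('top','side')}
P={}
for n in C:
    for p in pinpoint('lever_handle',n)[:1]: P[n]=p['location'];print(n,P[n],p['score'],atz(C[n],p['location'],.11).round(4))
s=r.get_state();print(s['tcp_pos'],s['contact_force'])
cv2.imwrite('pics/c2.png',cv2.resize(C['side']['image'][220:420,200:480],None,fx=2,fy=2))
E
```

```text
side [343.9, 365.7] 0.72 [0.4969 0.2558 0.11  ]
[0.4882999  0.23353991 0.10149216] [-0.13418907 -2.58168203  2.45449753]
```

View pics/c2.png

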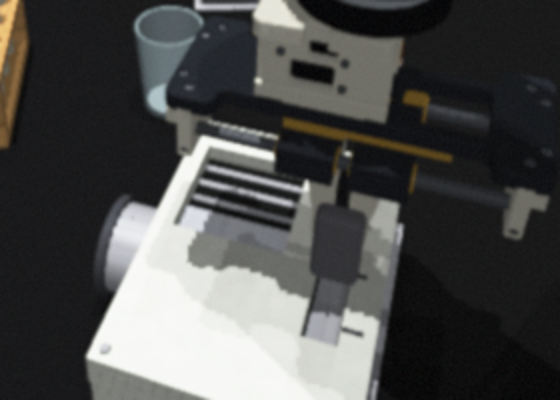

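The crop shows the lever near its half-open mark, around crop (338,240), with the fingers behind it and the window half uncovered. I'll go on past the run-on point.

>>> move_arm(
  targets=[
    [[-0.4, 0, 0], [0, 0, 0]],
    [[-0.8, 0, 0], [0, 0, 0]],
    [[-1.2, 0, 0], [0, 0, 0]],
    [[-1.6, 0, 0], [0, 0, 0]],
    [[-2.0, 0, 0], [0, 0, 0]],
  ],
)

```text
time_s: 6.3
tcp_pos: [0.4942, 0.2541, 0.1016]
eef_rot: [-180.0, 0.0, -105.1]
contact_force: [0.7, 0.1, 0.1]
gripper_width: 0.0006
gripper_force: 0.0
```

```bash
python3 - <<'E'
from h import *
C={n:cap(n,n+'3.png') for n in('top','side')}
for n in C:
    for p in pinpoint('lever_handle',n)[:1]: print(n,p['location'],p['score'],atz(C[n],p['location'],.11).round(4))
s=r.get_state();print(s['tcp_pos'],s['contact_force'])
cv2.imwrite('pics/c3.png',cv2.resize(C['side']['image'][220:420,200:480],None,fx=2,fy=2))
E
```

```text
side [360.2, 362.8] 0.77 [0.5016 0.2786 0.11  ]
[0.49382807 0.25355285 0.10148748] [ 0.22466405 -0.18042882 -0.87986054]
```

View pics/c3.png

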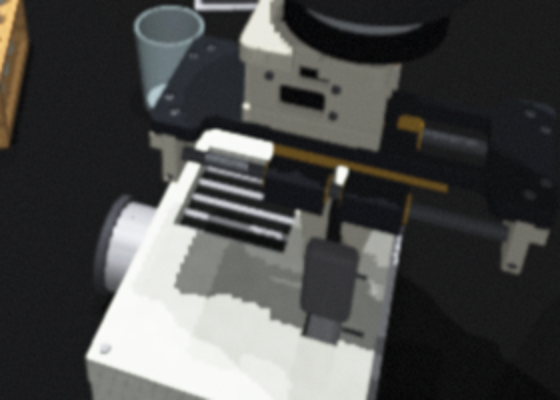

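The handle reads about 80 mm of travel and the contact force is zero, so it ran on to the second stop. The crop shows it at the end of the slot, around (330,285), with the window open. I'll back off and go up.

>>> move_arm(
  targets=[
    [[2, 0, 0], [0, 0, 0]],
    [[4, 0, -3], [0, 0, 0]],
    [[4, 0, -7], [0, 0, 0]],
    [[8, 0, -11], [0, 0, 0]],
    [[14, 0, -12], [0, 0, 0]],
  ],
)

```text
time_s: 7.12
tcp_pos: [0.4578, 0.1176, 0.224]
eef_rot: [-179.8, 0.2, -105.0]
contact_force: [0.5, -0.7, 0.3]
gripper_width: 0.0001
gripper_force: 0.0
```

>>> move_arm(
  targets=[
    [[6, 0, 0], [0, 0, 0]],
    [[12, -1, 0], [0, 0, 0]],
    [[18, -2, 0], [0, 0, 0]],
    [[24, -4, 0], [0, 0, 0]],
    [[24, -4, 0], [0, 0, 0]],
  ],
)

```text
time_s: 7.75
tcp_pos: [0.4315, -0.1281, 0.2213]
eef_rot: [180.0, -0.0, -105.5]
contact_force: [-0.0, 0.5, -1.2]
gripper_width: 0.0003
gripper_force: 0.0
```

```bash
python3 - <<'E'
from h import *
C={n:cap(n,n+'4.png') for n in('top','side','wrist')}
P={}
for l,z in (('lever_handle',.11),('fan_button_top',.065)):
  P={}
  for n in C:
    for p in pinpoint(l,n)[:1]: P[n]=p['location'];print(l,n,p['location'],p['score'],atz(C[n],p['location'],z).round(4))
  if 'wrist' in P and 'side' in P: print('tri ws',tri(ray(C['wrist'],P['wrist']),ray(C['side'],P['side'])))
s=r.get_state();print(s['tcp_pos'],s['eef_rot'],s['contact_force'])
cv2.imwrite('pics/c4.png',np.hstack([cv2.resize(C['wrist']['image'],(400,300)),cv2.resize(C['top']['image'],(400,300))]))
E
```

```text
lever_handle top [258.9, 124.8] 0.72 [0.4954 0.2854 0.11  ]
lever_handle side [359.5, 362.4] 0.78 [0.5019 0.2777 0.11  ]
fan_button_top top [238.9, 367.0] 0.46 [ 0.5432 -0.1989  0.065 ]
fan_button_top side [188.7, 329.4] 0.6 [ 0.5386 -0.1914  0.065 ]
fan_button_top wrist [134.0, 125.8] 0.58 [ 0.5434 -0.2017  0.065 ]
tri ws [ 0.54144397 -0.2009614   0.06140042]
[ 0.43347749 -0.12280689  0.22161608] [-1.79991972e+02  5.78270432e-03 -1.04995905e+02] [0.80706322 0.26749026 1.13109232]
```

View pics/c4.png

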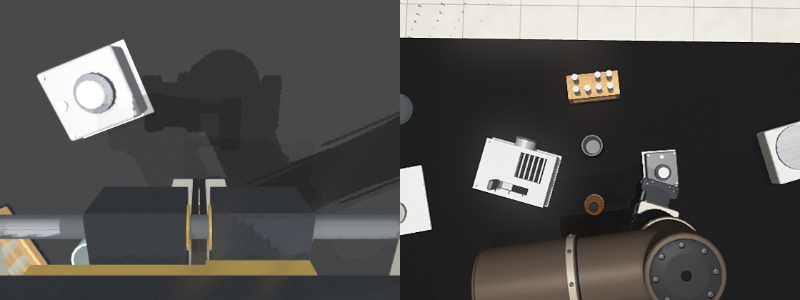

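The lever is at the end of its slot in the top view and stays there with the window open. In the wrist view the button is at about (133,134) full-size, which gives (0.541, -0.200). I'll move over it and then down.

>>> move_arm(
  targets=[
    [[2, -5, 0], [0, 0, 0]],
    [[4, -10, 0], [0, 0, 0]],
    [[4.7, -12.4, 3], [0, 0, 0]],
    [[4.7, -12.4, 8], [0, 0, 0]],
    [[4.7, -12.4, 11], [0, 0, 0]],
  ],
)

```text
time_s: 8.82
tcp_pos: [0.5399, -0.2008, 0.1087]
eef_rot: [179.8, -0.0, -105.1]
contact_force: [0.4, -0.4, -0.4]
gripper_width: 0.0007
gripper_force: 0.0
```

>>> move_arm(
  targets=[
    [[0, 0, 2.5], [0, 0, 0]],
    [[0, 0, 3], [0, 0, 0]],
    [[0, 0, 3.5], [0, 0, 0]],
    [[0, 0, 3.8], [0, 0, 0]],
    [[0, 0, 4], [0, 0, 0]],
  ],
)

```text
time_s: 9.45
tcp_pos: [0.5412, -0.2015, 0.0722]
eef_rot: [-179.9, 0.0, -105.1]
contact_force: [-0.1, 0.8, 1.3]
gripper_width: 0.0005
gripper_force: 0.7
```

>>> move_arm(
  targets=[
    [[0, 0, 0.2], [0, 0, 0]],
    [[0, 0, 0.4], [0, 0, 0]],
    [[0, 0, 0.5], [0, 0, 0]],
    [[0, 0, 0.5], [0, 0, 0]],
  ],
)

```text
time_s: 9.95
tcp_pos: [0.5412, -0.2016, 0.0669]
eef_rot: [-179.9, 0.0, -105.1]
contact_force: [0.0, 1.5, 4.5]
gripper_width: 0.0006
gripper_force: 2.2
```

>>> move_arm(
  targets=[
    [[0, 0, 0.1], [0, 0, 0]],
    [[0, 0, 0.2], [0, 0, 0]],
    [[0, 0, 0.25], [0, 0, 0]],
    [[0, 0, 0.25], [0, 0, 0]],
  ],
)

```text
time_s: 10.45
tcp_pos: [0.5413, -0.2016, 0.066]
eef_rot: [-179.9, -0.0, -105.1]
contact_force: [-4.2, 4.4, 20.6]
gripper_width: 0.0004
gripper_force: 9.9
```

The force has risen to 20 N on a hard stop, so the button is fully down. Releasing it now.

>>> move_arm(
  targets=[
    [[0, 0, -1], [0, 0, 0]],
    [[0, 0, -4], [0, 0, 0]],
    [[0, 0, -9], [0, 0, 0]],
    [[0, 0, -12], [0, 0, 0]],
    [[0, 0, -12], [0, 0, 0]],
  ],
)

```text
time_s: 11.08
tcp_pos: [0.5416, -0.2019, 0.1864]
eef_rot: [-179.8, 0.0, -105.1]
contact_force: [-0.3, 0.0, -0.6]
gripper_width: 0.0002
gripper_force: 0.0
```

```bash
python3 - <<'E'
from h import *
C={n:cap(n,n+'5.png') for n in('top','side')}
for l,z in (('lever_handle',.11),('bottle',0),('beaker',0),('rack',0)):
  for n in C:
    for p in pinpoint(l,n)[:1]: print(l,n,atz(C[n],p['location'],z).round(3))
cv2.imwrite('pics/c5.png',C['side']['image'])
print(r.get_state()['contact_force'])
E
```

```text
lever_handle top [0.492 0.277 0.11 ]
lever_handle side [0.504 0.279 0.11 ]
bottle side [ 0.443 -0.011  0.   ]
beaker top [ 0.612 -0.001  0.   ]
beaker side [0.616 0.01  0.   ]
rack top [0.791 0.004 0.   ]
rack side [0.794 0.009 0.   ]
[-0.32944874  1.08124018  0.31410878]
```

View pics/c5.png

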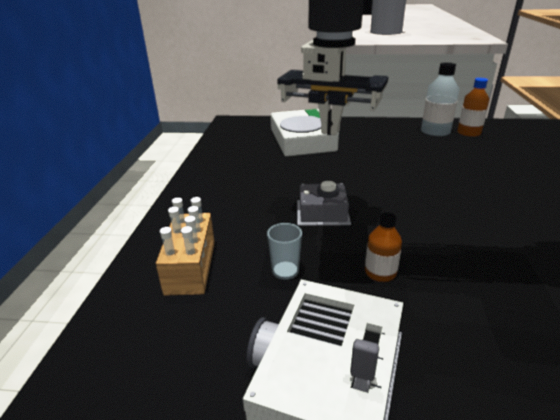

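The lever stands at the slot end (365,360) with the window open. The button is up at (328,187), the bottle, beaker and rack haven't moved, and the arm is clear.

```bash
python3 -c "
from plant import r
print(r.close_job())"
```

```text
the job is handed in; nothing more can be done
None
```

The damper lever is at its second stop, fully open. The fan button was pressed to its hard stop and came back up, nothing else was moved, and the job is handed in (no verdict was returned).

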